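# Set out the stitching place on the work board

## Robot

A 6-joint arm with a two-finger parallel gripper is mounted at the origin on a cart in front of the work surface, level with it; the furniture and walls round the work are solid. World frame = base frame: x ahead of the robot, y to its left, z up, the work surface at z = 0. Lengths are in m, angles in rad, forces in N, time in s.
With the tool pointing down it reaches from about 0.3 to 0.85 m from the base axis. Payload 4.2 kg.
Tool frame: the origin (TCP) lies at the very end of the fingers, on their centre line; the grasp point (between the pads) lies behind it (ctrl.tcp_to_grasp is the z of the grasp point in the tool frame, in m); z points along the fingers, y is the line along which they close (so a half turn about z gives the same grasp; the last joint's range is limited). The gripper opens to 91 mm and grips with 3 to 60 N. Pads are 32 mm wide; open, the fingers measure 118 mm over their backs; the gripper's body (76 mm by 178 mm) begins 60 mm behind the grasp point.
Start: joints at [-1.291, 0.32, 1.565, -0, 1.257, -0.02], TCP at [0.17, -0.549, 0.214] pointing down, gripper open.
Joint ranges: [-3.11, 3.11], [-0.84, 2.01], [0.21, 2.61], [-1.34, 4.49], [0.05, 2.63], [-2.56, 2.56]. Speed limits (rad/s): [2.57, 2.57, 3.14, 3.14, 3.14, 3.14].

## Interface

Orientations are given as a rotation vector (axis times angle).
In Python, from plant import ctrl gives the robot as it stands. The module is installed in compiled form; this text tells all that it offers. Calls block until the motion is done:
- ctrl.reach(position, orientation): joint-space move of the TCP to a pose.
- ctrl.servo_line(position, velocity=0.15, ori=None, max_force=None): straight line of the TCP; ori=None keeps the orientation; velocity is the mean speed in m/s. With max_force (N) it stops when the force on the tool has changed by that much, and returns True; else False.
- ctrl.set_joints(angles): joint-space move.
- ctrl.command_gripper(opening): finger opening in m; the grip force is fixed at half the most; returns when the fingers have stopped.
- ctrl.dwell(seconds).
- ctrl.inverse_kinematics(position, orientation): joint angles nearest the present ones, or None.
- ctrl.grab_frame(name): name is "scene" or "side" or "wrist"; returns (picture, depth): 400x640x3 uint8, blue, green, red; 400x640 float32, m along the optical axis (not along the pixel's ray), 0 where there is no reading.
- ctrl.get_calibration(name): a dict with "K" (3x3 intrinsics, pixels), "xyz" and "rotation" of the camera in the world. Camera axes: x right, y down, z forward; pixel columns grow to the right and rows downward; lengths in m; the calibration is good to about 2 mm. A picture is of the moment at which its call begins: read the wrist's pose just before it. get_calibration takes no time and is no camera call; for the wrist camera it gives the pose at the moment of the call.
A pose or a line that the arm cannot do raises ctrl.IKError and nothing moves.
- ctrl.close_job(): hands the job in; it is judged then, once.
Readings, each from a call of its own:
- ctrl.current_time(): time.
- ctrl.current_qpos(): joint angles.
- ctrl.current_joint_velocities(): joint speeds.
- ctrl.current_tau(): joint torques, N m.
- ctrl.current_tcp_pos(): TCP position.
- ctrl.current_tcp_rot(): TCP orientation.
- ctrl.current_wrist_force(): force on the tool from outside, world axes, zero at the start.
- ctrl.current_moment(): the same for the moment, N m.
- ctrl.current_grip_width(): finger opening in m.
- ctrl.current_grasp_force(): force on a finger pad.
Only numpy, scipy, OpenCV 4.12 (cv2) and the standard library are available. Lean on these libraries where they do the work, as an engineer would, in place of code of your own. Each camera call takes 0.05 s, during which the arm holds its last target. There are 200 camera calls.

## Task

Set out the hand-stitching place on the work board, in this order: lay the hardwood block flat in the middle of the board with its long side pointing away from you, square with the board, then lay the beeswax centred on top of the block, pointing the same way. Next lift the upper cup off the one it is nested in and stand it on the board to the left of the block, level with the block's middle and halfway between the block's side and the board's left edge; last, stand the thread spool on end in the same way on the right. Leave the lower cup standing where it is, do not disturb the awl, tape and pencil, and let go of everything.

Things in the scene. Friction and masses are not known exactly. Their poses are not given: they have to be found in the camera images.
- work_board: The work board: pale plywood slab fixed on the table, 208 mm wide (its x) x 184 mm deep (its y) x 33 mm high. Origin: centre of its underside, flat top 33 mm above. Its x axis points to its left edge (robot's left, turned up to 0.3 rad), its y axis toward the robot, z up. The place left of the block is at x = +63 mm, y = 0 in this frame, the one on the right at x = -63 mm, y = 0.
- setting_block: The hardwood block: dark oiled wooden brick, 45 mm (its x) x 75 mm (its y, long side) x 24 mm high (z up), loose, lying flat on the table. Origin: centre of its underside. Pinch it across the 45 mm width. On the board its y axis goes along the board's y axis, either way round.
- beeswax: The beeswax: small yellow block with grooved top, 30 mm (its x) x 46 mm (its y, long side) x 18 mm high (z up), loose, lying flat. Origin: centre of its underside. Pinch it across the 30 mm side. On top of the block its y axis goes along the block's y axis, either way round.
- upper_cup: Upper of two nested round aluminium cups, loose, 46 mm high; foot 40 mm, rim 58 mm across, wall 3 mm, inner floor 24 mm above underside; top 18 mm is a straight band 57-58 mm across. Origin: centre of underside, z up. It starts on the lower cup's inner floor, 24 mm up, band clear above the lower rim; 1-2 mm play, comes straight up. Grip across the band.
- lower_cup: The lower cup of the nested pair, same shape as the upper one but with a rolled bead round its rim, 69 mm across and 46 mm above the table at the top, that shows round the upper cup from above; loose, standing on the table. Origin: centre of its underside, z up. It stays where it is.
- spool: The thread spool: wooden spool wound with pale thread, 38 mm across x 36 mm high, loose, standing on end. Origin: centre of its underside, z up. Grip it across its diameter.
- awl: Bystander: awl with a turned wooden handle, 141 mm long (along its y), 30 mm thick, lying loose on the table between robot and board. Origin: centre of its underside. Leave alone.
- masking_tape: Bystander: roll of masking tape lying flat, 104 mm across x 25 mm high, loose, behind the board on the left. Origin: centre of its underside. Leave alone.
- pencil: Bystander: green pencil 112 mm long (along its y), 7 mm thick, loose on the table, behind the board on the right. Origin: centre of its underside. Leave alone.
Not all that is in view belongs to the job. There is more than one size of the beeswax; the job needs the larger. Several things look just like the spool: the one meant starts farthest to the robot's right.

How it is judged:
On the way, in this order (a step that is already met when the one before it is completed fails the run):
1. the hardwood block lies in the middle of the board, square with it, and is let go (horizontal distance between setting_block and work_board below 0.015 m and z of setting_block in the frame of work_board between 0.028 and 0.038 m and angle between the y axis of setting_block and the y axis of work_board, either way round below 0.2 rad and angle between setting_block's own z axis and vertical below 0.1 rad and contact force between the fingers and setting_block below 0.2 N and linear speed of setting_block below 0.02 m/s), for 0.2 s.
2. the beeswax lies centred on the block and is let go (horizontal distance between setting_block and work_board below 0.015 m and z of setting_block in the frame of work_board between 0.028 and 0.038 m and angle between the y axis of setting_block and the y axis of work_board, either way round below 0.2 rad and angle between each of setting_block, beeswax's own z axis and vertical below 0.1 rad and horizontal distance between beeswax and setting_block below 0.012 m and z of beeswax in the frame of setting_block between 0.02 and 0.028 m and angle between the y axis of beeswax and the y axis of setting_block, either way round below 0.25 rad and contact force between the fingers and beeswax below 0.2 N and linear speed of beeswax below 0.02 m/s), for 0.2 s.
3. the upper cup stands on the board left of the block and is let go (horizontal distance between setting_block and work_board below 0.015 m and z of setting_block in the frame of work_board between 0.028 and 0.038 m and angle between the y axis of setting_block and the y axis of work_board, either way round below 0.2 rad and angle between each of setting_block, beeswax, upper_cup's own z axis and vertical below 0.1 rad and horizontal distance between beeswax and setting_block below 0.012 m and z of beeswax in the frame of setting_block between 0.02 and 0.028 m and angle between the y axis of beeswax and the y axis of setting_block, either way round below 0.25 rad and x of upper_cup in the frame of work_board between 0.048 and 0.078 m and y of upper_cup in the frame of work_board between -0.015 and 0.015 m and z of upper_cup in the frame of work_board between 0.028 and 0.038 m and contact force between the fingers and upper_cup below 0.2 N and linear speed of upper_cup below 0.02 m/s), for 0.2 s.
4. the spool stands on the board right of the block and is let go (horizontal distance between setting_block and work_board below 0.015 m and z of setting_block in the frame of work_board between 0.028 and 0.038 m and angle between the y axis of setting_block and the y axis of work_board, either way round below 0.2 rad and angle between each of setting_block, beeswax, upper_cup, spool's own z axis and vertical below 0.1 rad and horizontal distance between beeswax and setting_block below 0.012 m and z of beeswax in the frame of setting_block between 0.02 and 0.028 m and angle between the y axis of beeswax and the y axis of setting_block, either way round below 0.25 rad and x of upper_cup in the frame of work_board between 0.048 and 0.078 m and y of upper_cup in the frame of work_board between -0.015 and 0.015 m and z of upper_cup in the frame of work_board between 0.028 and 0.038 m and x of spool in the frame of work_board between -0.078 and -0.048 m and y of spool in the frame of work_board between -0.015 and 0.015 m and z of spool in the frame of work_board between 0.028 and 0.038 m and contact force between the fingers and spool below 0.2 N and linear speed of spool below 0.02 m/s), for 0.2 s.
At the end, for the whole second after the job is handed in: Released, at rest: block flat, <15 mm off board centre, <0.2 rad off square; wax flat on block, <12 mm off centre, <0.25 rad; upper cup upright on board 63 mm left of board centre, spool 63 mm right (each +-15 mm both ways); lower cup upright, moved <25 mm (all of step 4 and distance of lower_cup from where it was at the start of the episode below 0.025 m and angle between lower_cup's own z axis and vertical below 0.1 rad and contact force between the fingers and setting_block below 0.2 N and linear speed of each of setting_block, beeswax, upper_cup, lower_cup below 0.02 m/s and contact force between the fingers and beeswax below 0.2 N and contact force between the fingers and upper_cup below 0.2 N); the robot touches nothing.
It fails at once if the lower cup is lifted along or knocked over (height (world z) of lower_cup above 0.025 m or angle between lower_cup's own z axis and vertical above 0.5 rad).
It fails at once if a bystander (awl, tape, pencil) is pushed out of place (distance of any of awl, masking_tape, pencil from where it was at the start of the episode above 0.03 m).
It also fails if it takes over 106 s, if anything falls off the work surface, if the arm or the gripper's body presses on something with over 40 N, if the wrist force passes 120 N, or if a joint passes its speed limit or range.

## Working session

There is one attempt and no reset: what is moved stays moved. The work goes in short steps, each a Python script; the robot and the scene stay as the last script left them, time stands still between calls to the robot, and variables do not carry over. Pictures are saved under pics/ and viewed, at most 14 in all, crops included, and the job is handed in when it is done.

```bash
mkdir -p pics; cat > h.py <<'E'
import numpy as np, cv2
from scipy.spatial.transform import Rotation as R
from plant import ctrl
def snap(n,tag):
    cal=ctrl.get_calibration(n); im,d=ctrl.grab_frame(n)
    cv2.imwrite(f'pics/{tag}.png',im); np.savez(f'pics/{tag}.npz',im=im,d=d,K=cal['K'],t=cal['xyz'],R=cal['rotation'])
    return im,d,cal
def cloud(tag):
    z=np.load(f'pics/{tag}.npz'); d=z['d']; v,u=np.indices(d.shape); K=z['K']
    Rm=z['R']; Rm=Rm if Rm.shape==(3,3) else R.from_rotvec(Rm).as_matrix()
    c=np.stack([(u-K[0,2])/K[0,0]*d,(v-K[1,2])/K[1,1]*d,d],-1)
    P=c@Rm.T+z['t']; P[d==0]=np.nan
    return z['im'],P
E
python3 - <<'E'
from h import *
for n in('scene','side'):
    im,d,c=snap(n,n+'0'); print(n,c, (d>0).mean())
print(ctrl.tcp_to_grasp, ctrl.current_tcp_rot())
E
```

```text
scene {'K': array([[405.79991366,   0.        , 320.52396227],
       [  0.        , 405.79991366, 203.2123356 ],
       [  0.        ,   0.        ,   1.        ]]), 'xyz': array([-0.10038782,  0.48883963,  0.72040031]), 'rotation': array([-1.18589494,  2.23929823, -1.07143245])} 0.9900078125
side {'K': array([[418.89255035,   0.        , 324.2986702 ],
       [  0.        , 418.89255035, 195.51779864],
       [  0.        ,   0.        ,   1.        ]]), 'xyz': array([ 0.53226377, -0.87519242,  0.78733238]), 'rotation': array([-2.26542865,  0.08267323, -0.02257402])} 0.99601953125
-0.0188 [-3.10481743e+00 -4.68886528e-01  3.00018307e-04]
```

View pics/scene0.png

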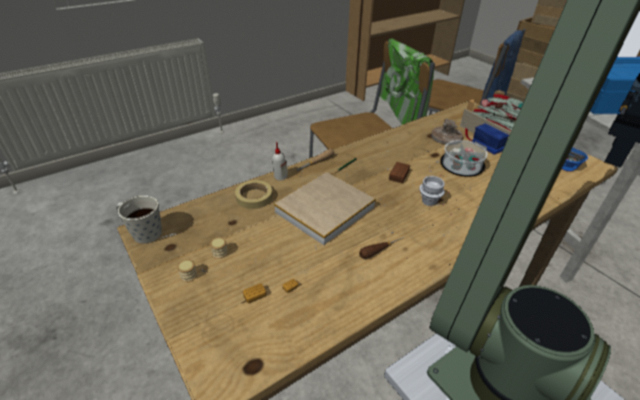

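View pics/side0.png

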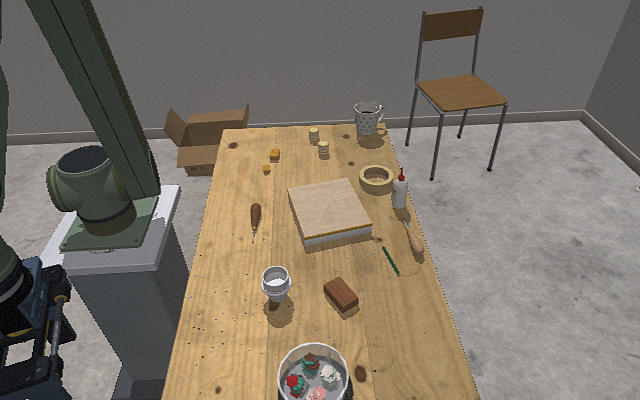

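Scene: board (325,205), dark block (399,172), nested cups (432,190), wax pieces (255,293) large and (290,286) small, spools (219,247) and (186,270), awl (375,250), tape (254,193), pencil (346,164). In the side view the spools are at (324,150) and (314,135), and no third is visible. Next I'll measure from the depth of both views.

```bash
cat >> h.py <<'E'
def blobs(tag,zmin=.005,zmax=.12,minpx=12,roi=(0.1,1.0,-.75,.75)):
    im,P=cloud(tag); z=P[...,2]
    m=(z>zmin)&(z<zmax)&(P[...,0]>roi[0])&(P[...,0]<roi[1])&(P[...,1]>roi[2])&(P[...,1]<roi[3])
    n,l=cv2.connectedComponents(m.astype(np.uint8),connectivity=4)
    for i in range(1,n):
        k=l==i
        if k.sum()<minpx: continue
        Q=P[k]; top=np.percentile(Q[:,2],95); T=Q[Q[:,2]>top-.005]
        r=cv2.minAreaRect((T[:,:2]*1000).astype(np.float32))
        v,u=np.nonzero(k)
        print(f'px({u.mean():.0f},{v.mean():.0f}) n{k.sum()} top {top*1e3:.0f} c({r[0][0]:.0f},{r[0][1]:.0f}) size({r[1][0]:.0f},{r[1][1]:.0f}) ang {r[2]:.0f} col {im[k].mean(0).astype(int)}')
E
python3 - <<'E'
from h import *
for t in('scene0','side0'): print(t); blobs(t)
E
```

```text
scene0
px(473,138) n3459 top 94 c(617,-733) size(179,42) ang 9 col [92 90 91]
px(279,164) n374 top 98 c(791,17) size(12,12) ang 59 col [101 107 114]
px(322,156) n167 top 26 c(801,-162) size(21,51) ang 14 col [ 66  90 110]
px(568,163) n51 top 43 c(320,-743) size(26,8) ang 21 col [99 57 30]
px(399,172) n290 top 25 c(599,-295) size(46,78) ang 31 col [35 53 81]
px(324,206) n3986 top 34 c(591,-13) size(186,212) ang 12 col [115 137 151]
px(432,190) n559 top 68 c(458,-279) size(56,58) ang 61 col [125 123 120]
px(253,194) n595 top 25 c(747,124) size(100,103) ang 58 col [ 73 107 120]
px(141,218) n1583 top 91 c(759,419) size(94,90) ang 6 col [79 85 87]
px(218,247) n265 top 36 c(599,294) size(37,36) ang 17 col [ 90 127 141]
px(373,250) n300 top 27 c(390,-3) size(50,22) ang 88 col [33 49 70]
px(186,270) n309 top 36 c(572,382) size(35,36) ang 3 col [ 91 128 142]
px(290,285) n121 top 13 c(414,207) size(23,32) ang 1 col [ 42 102 139]
px(254,293) n296 top 18 c(437,282) size(46,31) ang 82 col [ 40  97 133]
px(435,332) n33 top 119 c(112,97) size(23,2) ang 13 col [74 78 74]
px(441,359) n58 top 12 c(102
[... 691 characters left out ...]
x(255,215) n223 top 28 c(391,-11) size(22,58) ang 2 col [ 52  74 101]
px(415,242) n250 top 27 c(800,-161) size(21,64) ang 12 col [ 88 114 139]
px(384,248) n14 top 8 c(722,-159) size(5,22) ang 14 col [59 87 64]
px(390,258) n18 top 8 c(732,-196) size(6,25) ang 15 col [55 83 58]
px(395,266) n16 top 9 c(737,-221) size(7,18) ang 15 col [52 79 52]
px(276,283) n832 top 70 c(456,-281) size(56,58) ang 73 col [139 136 138]
px(341,294) n711 top 26 c(599,-297) size(46,77) ang 30 col [ 52  74 108]
px(313,373) n3341 top 56 c(528,-491) size(109,128) ang 86 col [120 126 134]
px(351,384) n12 top 10 c(599,-503) size(3,13) ang 5 col [53 67 77]
px(352,395) n12 top 10 c(598,-521) size(16,2) ang 83 col [47 56 63]
```

Spool candidates: scene (219,247) at y=+0.293, and (186,270) at y=+0.381. The first is farther right, so it is the one meant. Wax candidates: (255,293) is 46x30 and 18 high, so it is the larger; (290,286) is about 32x23 and 13 high. I'll confirm both in one enlarged crop.

```bash
cat >> h.py <<'E'
def rot(phi):  # tool down, closing line at angle phi (deg)
    c,s=np.cos(np.radians(phi)),np.sin(np.radians(phi))
    y=np.array([c,s,0]); z=np.array([0,0,-1.]); x=np.cross(y,z)
    return R.from_matrix(np.stack([x,y,z],1)).as_rotvec()
def best(p,phi):
    o=[(abs(q[5]),rot(f)) for f in(phi,phi+180) if (q:=ctrl.inverse_kinematics(p,rot(f))) is not None]
    return min(o,key=lambda a:a[0])[1]
def above(p,phi,h): ctrl.reach([*p,h],best([*p,h],phi))
B=np.array([.5905,-.013]); A=12.
bx=np.array([-np.sin(np.radians(A)),np.cos(np.radians(A))])
E
python3 - <<'E'
from h import *
im=cv2.imread('pics/scene0.png')
a=cv2.resize(im[225:315,165:315],None,fx=5,fy=5,interpolation=cv2.INTER_CUBIC)
cv2.imwrite('pics/crop1.png',a)
for t in('scene0','side0'):   # board angle, finer, from its top corners
    _,P=cloud(t); m=(abs(P[...,2]-.034)<.006)&(np.hypot(P[...,0]-.59,P[...,1]+.013)<.17)
    print(t,cv2.minAreaRect((P[m][:,:2]*1000).astype(np.float32)),np.median(P[m][:,2]))
for p,f in(((.599,-.296),31),(B,102),((.437,.2815),-7),((.457,-.28),12),(B+.063*bx,12),((.5985,.293),12),(B-.063*bx,12)):
    for z in (.03,.2):
        print(p,f,[None if (q:=ctrl.inverse_kinematics([*p,z],rot(g))) is None else np.round(q,2) for g in(f,f+180)])
snap('wrist','w0'); print(ctrl.current_time())
E
```

```text
scene0 ((591.437744140625, -12.330589294433594), (186.5908203125, 212.216796875), 12.282122611999512) 0.03196437819525022
side0 ((590.2236938476562, -12.6751708984375), (184.96539306640625, 214.3173828125), 12.261350631713867) 0.03316686080058462
(0.599, -0.296) 31 [array([-0.48,  0.61,  1.57, -0.  ,  0.96, -1.02]), array([-0.48,  0.61,  1.57, -0.  ,  0.96,  2.12])]
(0.599, -0.296) 31 [array([-0.48,  0.48,  1.35, -0.  ,  1.31, -1.02]), array([-0.48,  0.48,  1.35, -0.  ,  1.31,  2.12])]
[ 0.5905 -0.013 ] 102 [array([-0.04,  0.51,  1.77, -0.  ,  0.86, -1.82]), array([-0.04,  0.51,  1.77, -0.  ,  0.86,  1.32])]
[ 0.5905 -0.013 ] 102 [array([-0.04,  0.35,  1.55, -0.  ,  1.24, -1.82]), array([-0.04,  0.35,  1.55, -0.  ,  1.24,  1.32])]
(0.437, 0.2815) -7 [array([ 0.55,  0.42,  1.94, -0.  ,  0.78,  0.67]), array([ 0.55,  0.42,  1.94, -0.  ,  0.78, -2.47])]
(0.437, 0.2815) -7 [array([ 0.55,  0.24,  1.71, -0.  ,  1.19,  0.67]), array([ 0.55,  0.24,  1.71, -0.  ,  1.19, -2.47])]
(0.457, -0.28) 12 [array([-0.57,  0.44,  1.9 , -0.  ,  0.8 , -0.78]), array([-0.57,  0.44,  1.9 , -0.  ,  0.8 ,  2.36])]
(0.457, -0.28) 12 [array([-0.57,  0.27,  1.68, -0.  ,  1.2 , -0.78]), array([-0.57,  0.27,  1.68, -0.  ,  1.2 ,  2.36])]
[0.57740156 0.0486233 ] 12 [array([ 0.06,  0.5 ,  1.79, -0.  ,  0.85, -0.15]), None]
[0.57740156 0.0486233 ] 12 [array([ 0.06,  0.34,  1.58, -0.  ,  1.23, -0.15]), None]
(0.5985, 0.293) 12 [array([ 0.44,  0.61,  1.57, -0.  ,  0.96,  0.23]), None]
(0.5985, 0.293) 12 [array([ 0.44,  0.47,  1.36, -0.  ,  1.31,  0.23]), None]
[ 0.60359844 -0.0746233 ] 12 [array([-0.14,  0.53,  1.72, -0.  ,  0.88, -0.35]), None]
[ 0.60359844 -0.0746233 ] 12 [array([-0.14,  0.38,  1.51, -0.  ,  1.25, -0.35]), None]
0.15
```

View pics/crop1.png

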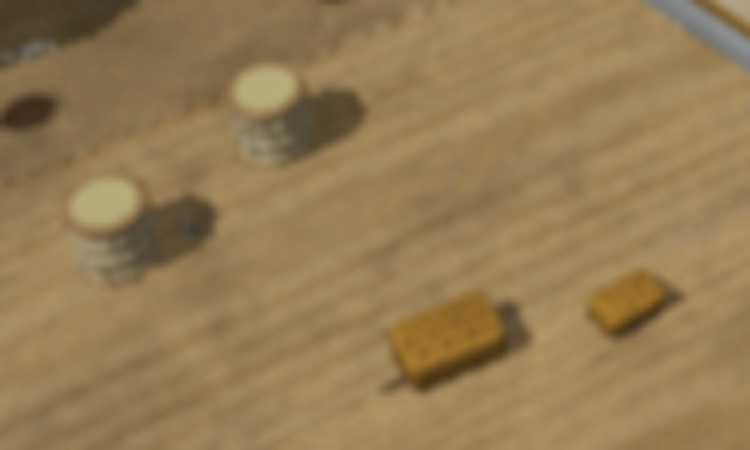

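The crop confirms it: two identical spools, with the right-hand one at crop (270,110) being ours. The larger wax is at crop (450,335) and the small one at (630,300). Now the block.

```bash
cat >> h.py <<'E'
B=np.array([.591,-.0125]); A=12.25
bx=np.array([-np.sin(np.radians(A)),np.cos(np.radians(A))])
def pick(p,phi,z,h=.16):
    above(p,phi,h); ctrl.servo_line([*p,z+.03],.2); s=ctrl.servo_line([*p,z],.06,max_force=8)
    zz=ctrl.current_tcp_pos()[2]; ctrl.command_gripper(0.0); ctrl.dwell(.2)
    print('grip',s,zz,ctrl.current_grip_width(),ctrl.current_grasp_force())
    ctrl.servo_line([*p,z+.05],.08); ctrl.servo_line([*p,max(h,z+.06)],.25)
    print('lifted',ctrl.current_grip_width(),ctrl.current_grasp_force(),ctrl.current_time())
def place(p,phi,z,h=.2,op=.091):
    above(p,phi,h); ctrl.servo_line([*p,z+.025],.2); s=ctrl.servo_line([*p,z-.004],.03,max_force=4)
    print('touch',s,ctrl.current_tcp_pos(),z)
    ctrl.command_gripper(op); ctrl.dwell(.3); ctrl.servo_line([*p,z+.05],.08); ctrl.servo_line([*p,h],.25)
    print('t',ctrl.current_time(),ctrl.current_grip_width())
E
python3 - <<'E'
from h import *
pick((.599,-.296),30.5,.004)
place(B,A+90,.0365)
snap('side','s1'); snap('wrist','w1'); blobs('side0',roi=(.5,.7,-.4,-.2))
im,P=cloud('s1'); m=(P[...,2]>.048)&(P[...,2]<.07)&(np.hypot(P[...,0]-.59,P[...,1]+.0125)<.09)
print(m.sum(),cv2.minAreaRect((P[m][:,:2]*1000).astype(np.float32)),np.median(P[m][:,2]))
E
```

```text
grip False 0.0037648499659278523 0.04465389390733987 30.000106394290924
lifted 0.04493477305481155 29.999784529209137 5.725
touch True [ 0.59073677 -0.01249068  0.03671889] 0.0365
t 11.8417 0.09089832920038896
px(341,294) n711 top 26 c(599,-297) size(46,77) ang 30 col [ 52  74 108]
359 ((588.9130859375, -13.879375457763672), (74.48905181884766, 49.737213134765625), 12.243571281433105) 0.05612347982500154
```

```bash
python3 - <<'E'
from h import *
p=np.array([.437,.2815]); pick(p,-7,.004)
place(np.array([.5903,-.0130]),A+90,.0612)
above(np.array([.50,-.19]),A,.25)
snap('side','s2'); snap('scene','c2')
for t in('s2','c2'):
    im,P=cloud(t); m=(P[...,2]>.068)&(P[...,2]<.085)&(np.hypot(P[...,0]-.59,P[...,1]+.0125)<.06)
    print(m.sum(),cv2.minAreaRect((P[m][:,:2]*1000).astype(np.float32)),np.median(P[m][:,2]))
    blobs(t,zmin=.06,roi=(.4,.52,-.35,-.22))
im=cv2.imread('pics/s2.png')[160:320,230:430]; cv2.imwrite('pics/s2c.png',cv2.resize(im,None,fx=3.5,fy=3.5))
E
```

```text
grip False 0.003781424598857757 0.02972320103550176 29.995993673801422
lifted 0.029787094556598673 29.995898008346558 17.15
touch True [ 0.59000667 -0.01302193  0.06074874] 0.0612
t 22.5417 0.09071851936799975
147 ((590.4655151367188, -14.766181945800781), (45.40494155883789, 32.491722106933594), 11.91128158569336) 0.07399899793467501
px(275,277) n224 top 72 c(456,-281) size(56,56) ang 39 col [150 148 150]
138 ((589.1649169921875, -12.793722152709961), (44.87953186035156, 30.15230941772461), 12.370793342590332) 0.07321595839549444
px(433,183) n140 top 70 c(456,-279) size(58,58) ang 19 col [137 136 134]
```

View pics/s2c.png

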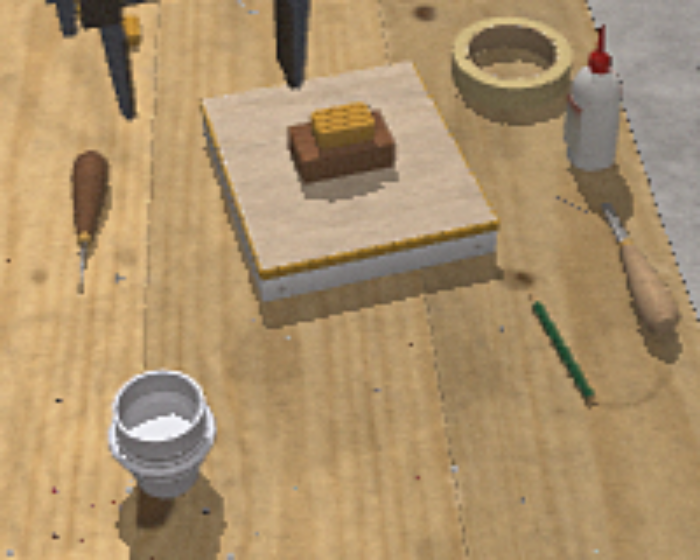

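The picture shows the block and wax square and centred (crop 340,145), with the cups nested at (160,430). Next I'll grip the cup, lift it partway, and check that the lower one stays put.

```bash
python3 - <<'E'
from h import *
p=np.array([.4565,-.280]); above(p,A,.16)
ctrl.servo_line([*p,.085],.2); print(ctrl.servo_line([*p,.055],.05,max_force=6))
ctrl.command_gripper(0.); ctrl.dwell(.2); f0=ctrl.current_wrist_force()
print(ctrl.current_tcp_pos(),ctrl.current_grip_width(),ctrl.current_grasp_force())
ctrl.servo_line([*p,.073],.04); print(ctrl.current_wrist_force()-f0,ctrl.current_grip_width(),ctrl.current_time())
snap('side','s3')
im=cv2.imread('pics/s3.png')[230:330,220:340]; cv2.imwrite('pics/s3c.png',cv2.resize(im,None,fx=4,fy=4))
E
```

```text
False
[ 0.45665226 -0.28005359  0.05511594] 0.057656853847259056 30.00020558014512
[ 0.43576208  0.09048833 -1.51979128] 0.05714758234888214 27.6083
```

View pics/s3c.png

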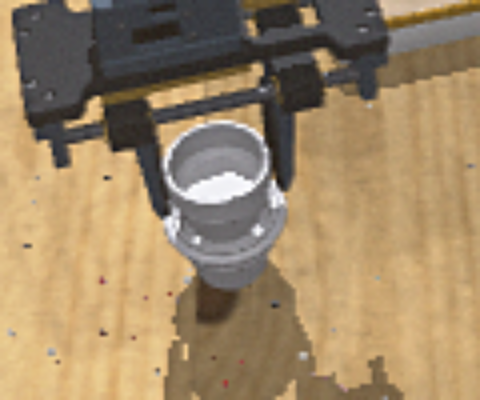

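The upper cup's taper now shows above the lower bead (crop 225,245), and the lower foot is still on the table. I'll carry on and place it.

```bash
python3 - <<'E'
from h import *
p=np.array([.4565,-.280]); ctrl.servo_line([*p,.12],.08); ctrl.servo_line([*p,.2],.25)
q=np.array([.590,-.013])+.063*bx
place(q,A,.064)
above(np.array([.56,.22]),A,.3)
snap('side','s4'); snap('scene','c4')
for t in('s4','c4'):
    blobs(t,zmin=.06,roi=(.45,.7,-.15,.12)); blobs(t,zmin=.005,roi=(.4,.52,-.35,-.22)); blobs(t,zmax=.06,roi=(.5,.7,.2,.45))
im=cv2.imread('pics/s4.png')[120:320,200:430]; cv2.imwrite('pics/s4c.png',cv2.resize(im,None,fx=3,fy=3))
E
```

```text
touch True [0.57639672 0.04859667 0.063888  ] 0.064
t 33.925 0.09092867855780747
px(320,180) n228 top 79 c(576,48) size(61,53) ang 87 col [122 120 122]
px(327,195) n185 top 76 c(591,-14) size(44,32) ang 11 col [ 43  95 127]
px(276,285) n700 top 47 c(457,-281) size(68,66) ang 89 col [123 120 123]
px(314,133) n121 top 37 c(571,383) size(37,31) ang 87 col [ 98 131 148]
px(323,147) n134 top 37 c(597,292) size(35,37) ang 58 col [ 99 132 150]
px(325,190) n176 top 75 c(591,-13) size(45,31) ang 14 col [ 39  94 127]
px(309,201) n258 top 78 c(575,49) size(55,57) ang 90 col [139 136 133]
px(427,193) n278 top 45 c(467,-267) size(38,69) ang 49 col [100  98  96]
px(218,247) n267 top 36 c(599,294) size(36,35) ang 44 col [108 150 165]
px(186,270) n308 top 37 c(571,382) size(37,37) ang 55 col [109 151 167]
```

View pics/s4c.png

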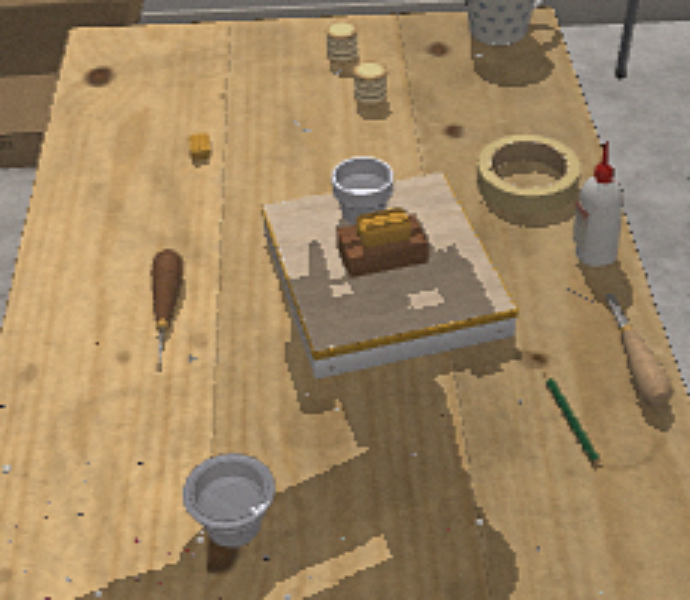

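The cup stands on the board (crop 360,190), the lower cup hasn't moved (230,500), and the two spools are at (370,85) and (342,45). Before picking the spool I'll check the far right of the table for any other.

```bash
python3 - <<'E'
from h import *
blobs('c4',roi=(.1,1.,-1.,-.4)); print('w0'); blobs('w0',roi=(-.2,1.,-1.2,-.4))
a=cv2.imread('pics/c4.png')[80:230,400:640]; b=cv2.imread('pics/w0.png')
cv2.imwrite('pics/right.png',np.vstack([cv2.resize(a,(480,300)),cv2.resize(b,(480,300))]))
E
```

```text
px(579,158) n178 top 47 c(315,-792) size(35,89) ang 30 col [109  80  60]
w0
px(587,67) n11588 top 65 c(403,-761) size(18,16) ang 43 col [111  88  78]
```

View pics/right.png

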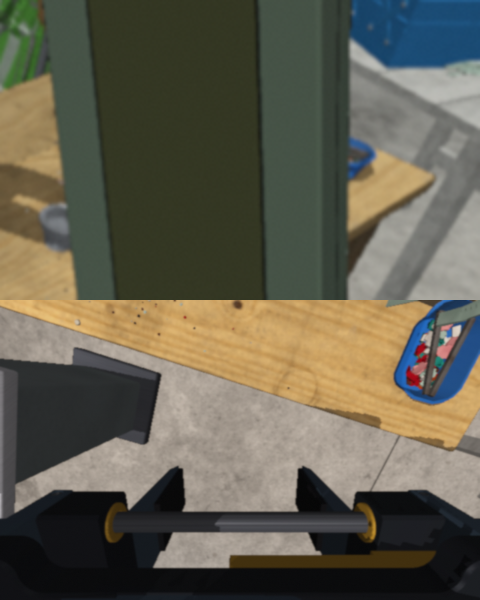

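There is no other spool on the right: only the blue tray at (440,350), and the bowl and boxes seen in the first picture. Now I'll move the spool.

```bash
python3 - <<'E'
from h import *
pick(np.array([.5985,.293]),A,.008,h=.2)
place(np.array([.590,-.013])-.063*bx,A,.041)
above(np.array([.42,-.02]),A,.35)
ctrl.set_joints([-1.291,.32,1.565,0,1.257,-.02])
snap('side','s5'); snap('scene','c5')
for t in('s5','c5'):
    blobs(t,zmin=.055,roi=(.45,.7,-.15,.12)); blobs(t,zmin=.005,zmax=.06,roi=(.38,.52,-.35,.05)); blobs(t,roi=(.7,.85,-.3,.3))
im=cv2.imread('pics/s5.png')[120:320,200:430]; cv2.imwrite('pics/s5c.png',cv2.resize(im,None,fx=3,fy=3))
E
```

```text
grip False 0.007728675079162826 0.03610855050217292 30.00007152557373
lifted 0.036056440956700866 29.999932050704956 39.6
touch True [ 0.60299614 -0.07457445  0.04070575] 0.041
t 45.1833 0.09066623350021653
px(324,189) n614 top 78 c(579,23) size(56,110) ang 9 col [ 87 108 127]
px(334,211) n151 top 71 c(602,-74) size(36,34) ang 85 col [110 152 173]
px(297,208) n348 top 36 c(503,-32) size(34,163) ang 0 col [126 153 174]
px(255,215) n219 top 29 c(391,-3) size(46,22) ang 83 col [ 52  73 101]
px(276,285) n703 top 47 c(457,-280) size(67,67) ang 78 col [157 153 155]
px(376,177) n512 top 26 c(749,123) size(102,97) ang 89 col [ 89 123 139]
px(399,191) n438 top 99 c(792,14) size(13,17) ang 46 col [102 107 118]
px(415,242) n252 top 27 c(801,-168) size(22,49) ang 10 col [ 87 114 138]
px(385,250) n26 top 9 c(725,-169) size(6,38) ang 12 col [56 84 58]
px(392,262) n26 top 8 c(734,-208) size(7,34) ang 14 col [51 78 51]
px(341,182) n129 top 69 c(602,-74) size(33,39) ang 54 col [ 95 135 150]
px(316,197) n580 top 77 c(579,26) size(57,105) ang 9 col [ 88 106 118]
px(431,192) n425 top 45 c(456,-278) size(66,68) ang 15 col [135 132 130]
px(344,220) n592 top 34 c(502,-34) size(36,169) ang 0 col [ 93 112 123]
px(373,249) n249 top 27 c(391,-3) size(51,21) ang 89 col [33 50 72]
px(279,164) n372 top 99 c(792,17) size(12,12) ang 61 col [101 107 114]
px(323,156) n161 top 26 c(800,-168) size(19,44) ang 3 col [ 66  91 111]
px(252,193) n539 top 25 c(749,124) size(100,99) ang 89 col [ 76 110 123]
```

View pics/s5c.png

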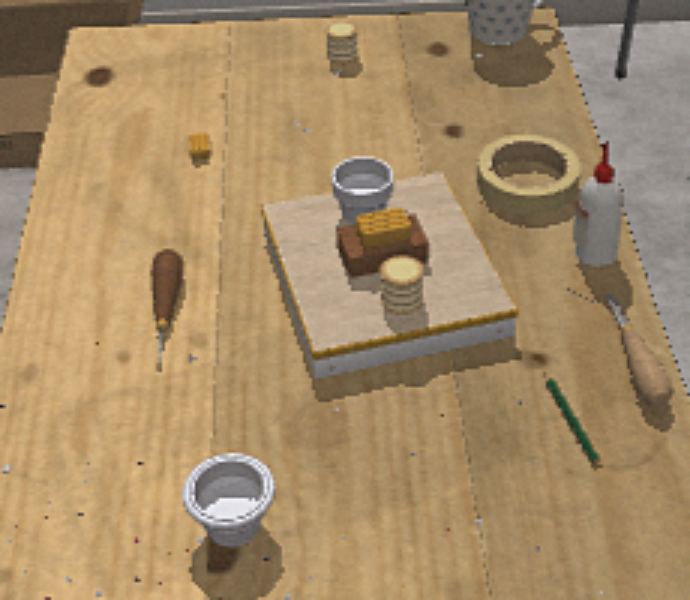

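Everything is in place: the cup at (360,190), block and wax at (385,240), and the spool upright at (402,285). The bystanders and the lower cup haven't moved, so I'm handing in.

```bash
python3 -c "
from plant import ctrl
ctrl.dwell(.3); print(ctrl.close_job())"
```

```text
the job is handed in; nothing more can be done
None
```

The block, beeswax, upper cup and spool are all set out on the board and let go, the lower cup, awl, tape and pencil had not moved in the final pictures, and the job is handed in (no verdict was returned).

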